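Put the dressed plaster spatula away in the slanted holder

ROBOT

A 6-joint arm with a two-finger parallel gripper is mounted at the origin on the work surface. World frame = base frame: x ahead of the robot, y to its left, z up, the work surface at z = 0. Lengths are in mm, angles in rad, forces in N, time in s.
With the tool pointing down it reaches from about 400 to 925 mm from the base axis. Payload 12.5 kg.
Tool frame: the origin (TCP) lies at the very end of the fingers, on their centre line; the grasp point (between the pads) lies 19 mm behind it; z points along the fingers, y is the line along which they close (so a half turn about z gives the same grasp; the last joint's range is limited). The gripper opens to 95 mm and grips with 3 to 60 N. Pads are 20 mm wide; open, the fingers measure 119 mm over their backs; the gripper's body (75 mm by 180 mm) begins 59 mm behind the grasp point.
Start: joints at [1.027, 0.491, 1.559, -0, 1.092, -0.106], TCP at [264.954, 566.08, 214.661] pointing down, gripper open.
Joint ranges: [-3.1, 3.1], [-0.84, 2.19], [0.05, 2.79], [-1.13, 4.28], [0.06, 2.93], [-2.69, 2.69]. Speed limits (rad/s): [2.22, 2.22, 2.79, 3.14, 3.14, 3.14].

INTERFACE

Orientations are given as [roll, pitch, yaw] about the fixed x, y, z axes, in that order (R = Rz(yaw) Ry(pitch) Rx(roll)).
In Python, from cell import state, imaging, env, spot_in, mark_of gives the robot as it stands. The module is installed in compiled form; this text tells all that it offers.
- The arm moves only by the tool step_arm, never from a script. Its argument "increments" is a list of rows, each an object with "slide": the shift along the tool's x, y, z in m, a list of three; "roll": the turn about the tool's z in rad. A call has 1 to 5 rows; each row is the pose to reach, as a shift and turn from the pose commanded when the call began, along the tool's axes at that moment; what a row does not reach only later rows make up. A row lasts 1/8 s, in which the tool goes at most 62.5 mm and 10.7 degrees, less where a joint would pass 70% of its speed; a pose out of reach is approached as far as the arm can. A call with a gripper value outside its range is refused whole. "fingers" is the opening, from 0 (shut) to 1 (fully open), set as the call begins (left out, the last holds). The fingers move at their own pace and stop on an object; the grip force is fixed at half the most. Time passes only in rows, so rows that repeat a pose let the fingers close. It gives the time, the measured TCP pose, the force, the opening and the grip force at its end, in the units of the state.
- state(): the state, without advancing time (a new reading comes with each control period).
- imaging.read_camera(name): name is "side" or "top" or "wrist"; returns a dict with "color" (384x512x3 uint8, red, green, blue), "z_map" (384x512 float32, mm along the optical axis (not along the pixel's ray), 0 where there is no reading), "intrinsics" (3x3 intrinsics, pixels), "camera_from_world" (4x4, takes a point from world to camera coordinates). Camera axes: x right, y up, looking along -z (the intrinsics and any distortion apply to the point x, -y, -z); pixel columns grow to the right and rows downward; lengths in mm; the calibration is good to about 2 mm. A picture is of the moment at which its call begins.
- env.job_done(): hands the job in; it is judged then, once.
Trained networks look in the newest picture that a camera, given by its name, has taken for a name from the list of things; names that differ only in an ending like _2 or _b are one class to them, and where a whole thing is asked for, a point or a joint stands for the part that bears it (a point fixed in the world has none). Each returns a list of dicts, best first, with "confidence" (0 to 1); they miss things now and then, are a little off and sometimes report something else, mostly with a low value. They report only what shows in the picture. A call takes as long as a camera call. They do not tell look-alikes from the thing itself.
- spot_in(camera, target): "bbox" ([left, top, right, bottom] in pixels, round what is visible of it).
- mark_of(camera, target): "uv" ([column, row] in pixels: a listed point, or the origin of a listed thing).
The state is a dict: "t": time; "joints": joint angles; "qvel": joint speeds; "tau": joint torques, N m; "eef_pos": TCP position; "tcp_rot": TCP orientation; "ft_force": force on the tool from outside, world axes, zero at the start; "moment": the same for the moment, N m; "opening": opening from 0.0 (shut) to 1.0 (fully open); "grip_force": force on a finger pad.
Only numpy, scipy, OpenCV 4.12 (cv2) and the standard library are available. Lean on these libraries where they do the work, as an engineer would, in place of code of your own. Each camera call takes 0.05 s, during which the arm holds its last target. There are 200 camera calls.

TASK

The green-handled plaster spatula has just had its edge dressed in the blue slide-jaw fixture. Slide the jaw fully open by its black knob and leave it open, then lift the spatula out and slide its blade edgewise, long edge down, into the slanted slot of the empty holder: fully home on the slot floor, blade centred along the slot, and let go. Leave the other things on the bench where they are.

Things in the scene. Friction and masses are not known exactly. Their poses are not given: they have to be found in the camera images.
- jaw (a joint): Opening of the fixture's moving jaw, m: 0 closed (0 to 0.004 at the start), 0.040 fully open at its stop. Slides level along the fixture's +x (away from the robot at yaw 0) with about 3 N of friction and stays where left. Its lip, 5 mm thick and 44 mm long (y), covers the blade's upper edge and stops the spatula being lifted until the jaw is about 20 mm open.
- jaw_knob (a point): Centre of the top of the black upright knob on the moving jaw: a 16 mm round post, 46 mm tall, top 108 mm above the bench. It stands on the jaw's 36 mm wide (y) aluminium carriage, whose top is 62 mm above the bench; the jaw's lip, 62 to 82 mm on the knob's -x side, reaches 100 mm above the bench. Axes as the fixture's.
- fixture: Blue slide-jaw fixture, fixed; place and yaw vary. Origin on the bench below the blade's lower edge, which stands 55 mm up. Base plate 180 mm (x, -40 to +140) x 100 (y) x 12. The fixed jaw, 90 mm long (y), 22 tall, is on the blade's -x (robot) side and leans 18 degrees from upright towards -x; the blade leans on it and stays so when the moving jaw is drawn away.
- spatula: Plaster spatula, 125 g (varies). Steel blade 120 mm long (y) x 34 wide (z) x 3 thick (x), both long edges alike; neck; green handle from y = +72 to +157 mm, 22 wide (z) x 14 thick (x). Origin: blade centre; y runs to the handle. Starts on its long edge in the fixture, handle out to the fixture's +y, z leaning 18 degrees from up to the fixture's -x; handle axis 71 mm above the bench, free below.
- rack_free: White slotted head of the EMPTY holder. Origin: centre of the slot floor, 75 mm above the bench. z points out of the slot, 35 degrees from up towards the holder's -x (robot) side; y runs level along the slot, x across it. Slot 96 mm long, open at both ends, 6.5 wide, walls 20 deep, then a mouth flaring to 16, rim 29 above the floor. Blade goes in along -z; home, its centre is at z = 17 mm.
- holder_free: Grey foot of the empty holder, fixed to the bench; place and yaw vary and the two holders may change places. Origin on the bench under the slot floor's centre. Foot 110 (x) x 96 (y) x 12 mm with a pedestal 34 mm thick (x). The spatula's neck and handle stay outside at the slot's end; there is room for handle and fingers on the +y side.
- rack_used: White slotted head of the other, OCCUPIED holder, same shape, origin and axes as the empty one: a red-handled spatula of the same shape already stands in it, handle to its +y side; all of it is fixed.
- wax_tin: Bystander: round blue wax tin, 60 mm across, 20 mm tall, origin under its centre.
- cast: Bystander: bluish plaster dental cast, 50 x 56 x 34 mm, origin under its centre.
- articulator: Bystander: white articulator with two plaster casts, 100 x 90 mm, about 140 mm tall, origin under its centre.
- bowl: Bystander: green mixing bowl, 110 mm across, 60 mm tall, origin under its centre.
- jar: Bystander: amber jar, 64 mm across, 85 mm tall, origin under its centre.
- scalpel: Bystander: blue-handled scalpel lying on the bench, about 145 mm long (y), 10 mm wide, 6 mm thick; origin under the handle's middle.
Mind the look-alikes: they are no part of the job. Leave any red look-alike of the holder_free alone.

How it is judged:
By the outcome, as a careful person would: the job done as asked, in the order asked, and still so for the second after the job is handed in, with the robot touching nothing.
It also fails if it takes over 61 s, if anything falls off the work surface, if the arm or the gripper's body presses on something with over 40 N, if the wrist force passes 120 N, or if a joint passes its speed limit or range.

## Working session

There is one attempt and no reset: what is moved stays moved. The work goes in short steps, Python scripts to look and compute and a tool call to move; the robot and the scene stay as the last step left them, time stands still between calls to the robot, and variables do not carry over. Pictures are saved under pics/ and viewed, at most 14 in all, crops included, and the job is handed in when it is done.

Besides the shell and the picture viewer there is one more tool, called as a command line: name --argument value ..., lists and objects as JSON in quotes. step_arm: Moves the arm, as the interface text tells. Its arguments: {"type":"object","properties":{"increments":{"type":"array"},"fingers":{"type":"number"}},"required":["increments"]}

```bash
mkdir -p pics
cat > h.py <<'E'
import numpy as np, cv2
from cell import state, imaging, env, spot_in, mark_of
def world(im,uv,z=None):
    K=np.array(im['intrinsics']);T=np.linalg.inv(im['camera_from_world'])
    u,v=uv; d=np.array([(u-K[0,2])/K[0,0],-(v-K[1,2])/K[1,1],-1.])
    if z is None:
        dep=im['z_map'][int(round(v)),int(round(u))]; return T[:3,:3]@(d*dep)+T[:3,3]
    w=T[:3,:3]@d; return T[:3,3]+w*(z-T[2,3])/w[2]
def cloud(im):
    K=np.array(im['intrinsics']);T=np.linalg.inv(im['camera_from_world']);Z=im['z_map']
    v,u=np.mgrid[:Z.shape[0],:Z.shape[1]]
    P=np.stack([(u-K[0,2])/K[0,0]*Z,-(v-K[1,2])/K[1,1]*Z,-Z],-1)
    return P@T[:3,:3].T+T[:3,3]
def save(im,n): cv2.imwrite('pics/'+n,cv2.cvtColor(im['color'],cv2.COLOR_RGB2BGR))
E
python3 - <<'E'
from h import *
s=state();print(s)
for c in ['top','side']:
    im=imaging.read_camera(c);save(im,c+'0.png');np.savez(c+'0.npz',**im)
    print(c,np.round(np.linalg.inv(im['camera_from_world']),2).tolist(),im['intrinsics'])
    for t in ['jaw_knob','fixture','spatula','rack_free','holder_free','rack_used']:
        print(t,[(np.round(m['uv']),round(m['confidence'],2),np.round(world(im,m['uv']))) for m in mark_of(c,t)[:3]],[(np.round(m['bbox']),round(m['confidence'],2)) for m in spot_in(c,t)[:2]])
E
```

```text
{'t': 0.0, 'joints': array([ 1.02739534e+00,  4.91555623e-01,  1.55946426e+00, -6.60653150e-06,
        1.09171712e+00, -1.05603521e-01]), 'qvel': array([ 0.00050611, -0.0014538 , -0.00022624, -0.0005928 , -0.00191426,
       -0.00058686]), 'tau': array([-6.05736773e-05, -6.12658811e+01, -2.58181626e+01,  6.93409634e-02,
        4.82988730e-02, -6.07353945e-05]), 'eef_pos': array([264.81567399, 565.84219401, 214.05910294]), 'tcp_rot': array([-3.14045407e+00, -1.14795497e-04,  2.70379817e+00]), 'ft_force': array([-0.30078719,  0.23768249,  0.19492725]), 'moment': array([-0.01275552,  0.02431797, -0.03798907]), 'grip_force': 0.0, 'opening': 0.9990796803547032}
top [[0.01, 0.98, -0.19, 369.98], [-1.0, 0.01, 0.02, -45.63], [0.02, 0.19, 0.98, 1201.62], [0.0, 0.0, 0.0, 1.0]] [[482.20628636   0.         263.15700612]
 [  0.         482.20628636 190.59617621]
 [  0.           0.           1.        ]]
jaw_knob [(array([140., 191.]), 0.64, array([576., 220., 109.]))] [(array([126., 184., 157., 228.]), 0.85)]
fixture [] [(array([120., 167., 174., 242.]), 0.9)]
spatula [(array([136., 220.]), 0.
[... 1046 characters left out ...]
]), 0.61)]
fixture [(array([268., 302.]), 0.68, array([502., 268.,  54.]))] [(array([194., 258., 288., 324.]), 0.87)]
spatula [(array([269., 278.]), 0.73, array([506., 245.,  93.]))] [(array([245., 252., 277., 352.]), 0.76)]
rack_free [(array([272., 116.]), 0.94, array([ 554., -332.,   98.]))] [(array([264., 103., 286., 132.]), 0.85), (array([317.,  97., 344., 131.]), 0.66)]
holder_free [(array([269., 139.]), 0.78, array([ 560., -323.,   29.])), (array([325., 138.]), 0.61, array([ 404., -334.,   39.]))] [(array([303., 103., 352., 152.]), 0.91), (array([253., 100., 289., 149.]), 0.85)]
rack_used [(array([231., 186.]), 0.79, array([616., -13.,  95.]))] [(array([224., 166., 249., 235.]), 0.78)]
```

View pics/top0.png

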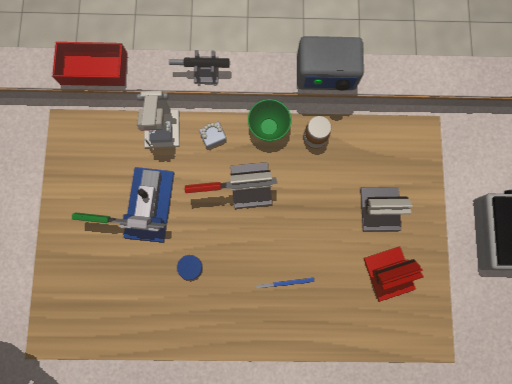

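View pics/side0.png

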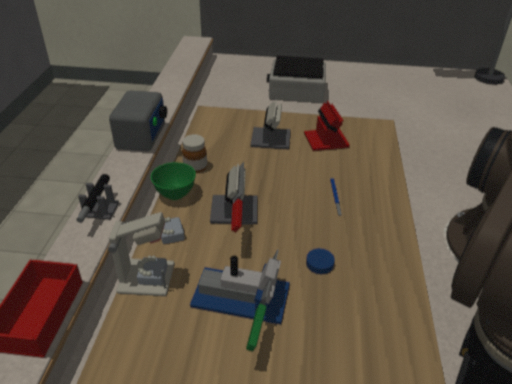

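The fixture (knob at about (140,191), spatula across at row 222, handle to the left) and the empty grey holder (head near (388,206)) both show clearly. The red holder at (395,273) is the look-alike, and the occupied one is at (250,185). Next I'll measure them precisely.

Run:
```python
from h import *
for c in ['top','side']:
    im=dict(np.load(c+'0.npz'));P=cloud(im);hsv=cv2.cvtColor(im['color'],cv2.COLOR_RGB2HSV).astype(int)
    H,S,V=hsv[...,0],hsv[...,1],hsv[...,2];X,Y,Z=P[...,0],P[...,1],P[...,2]
    ok=im['z_map']>0
    def box(x0,x1,y0,y1,z0,z1): return ok&(X>x0)&(X<x1)&(Y>y0)&(Y<y1)&(Z>z0)&(Z<z1)
    def rect(m,n):
        p=P[m]; 
        if len(p)<10: print(c,n,len(p));return
        print(c,n,len(p),'mean',np.round(p.mean(0),1),'z',np.round(np.percentile(p[:,2],[2,50,98]),1),'rect',np.round(np.concatenate([np.ravel(q) for q in cv2.minAreaRect(p[:,:2].astype(np.float32))]),1))
        v=np.linalg.svd(p-p.mean(0),full_matrices=0)[2][0];print('    axis',np.round(v,3))
    rect(box(430,680,130,320,6,18)&(H>100)&(H<130)&(S>100),'baseplate')
    rect(box(430,680,130,450,50,110)&(H>40)&(H<80)&(S>100),'handle')
    rect(box(430,680,130,320,101,115),'knob>101')
    rect(box(540,680,130,320,58,68),'carriage')
    rect(box(430,560,130,320,84,104)&~((H>40)&(H<80)&(S>100)),'blade/lip')
    rect(box(480,680,-450,-270,6,18),'foot')
    rect(box(480,680,-450,-270,60,120),'head')
    rect(box(480,680,-450,-270,92,120),'headtop')
```

```text
top baseplate 1012 mean [579.3 211.2  12.4] z [ 7.9 12.4 16.9] rect [560.7 219.4  99.  178.7  85.1]
    axis [-0.995  0.096  0.001]
top handle 256 mean [515.9 338.3  80.9] z [69.7 81.8 86.1] rect [516.9 337.9  83.9  17.8  84.1]
    axis [-0.094 -0.996  0.005]
top knob>101 57 mean [553.6 220.  106.2] z [101.2 107.1 112.1] rect [539.7 219.   31.   79.8  72.6]
    axis [-0.983  0.158 -0.092]
top carriage 283 mean [565.5 216.9  62.4] z [58.6 62.4 66.8] rect [567.9 218.4  37.   58.3  84.5]
    axis [-0.979  0.202  0.012]
top blade/lip 239 mean [503.2 222.7  94.6] z [ 85.   96.  102.3] rect [504.5 224.4 120.   22.2  85.4]
    axis [-0.091 -0.996 -0.015]
top foot 1082 mean [ 552.3 -357.4   11.3] z [ 6.7 11.3 16.2] rect [ 576.5 -371.   173.3  172.9   81.9]
    axis [-0.991 -0.132  0.003]
top head 758 mean [ 552.1 -358.3   90.5] z [ 72.4  91.2 105.3] rect [ 553.  -361.4   44.1   97.8    0.8]
    axis [ 0.019 -0.998  0.054]
top headtop 346 mean [ 549.9 -361.7   97.8] z [ 92.1  96.7 105.7] rect [ 547.6 -361.9   33.4   97.     0.7]
    axis [-0.023  1.     0.004]
side baseplate 1494 mean [551.3 
[... 339 characters left out ...]
 [-0.172 -0.979  0.11 ]
side carriage 386 mean [567.2 220.4  61.5] z [58.6 61.4 65.2] rect [568.5 217.3  38.1  57.9  87.3]
    axis [-0.999  0.033 -0.004]
side blade/lip 290 mean [504.2 228.2  93.5] z [84.7 95.1 99.8] rect [504.8 223.2 118.6  21.7  84.6]
    axis [ 0.1    0.994 -0.053]
side foot 559 mean [ 555.9 -352.7   11.7] z [ 6.6 11.8 16.1] rect [ 558.3 -361.8  111.4  102.7    2.3]
    axis [-0.991 -0.132  0.002]
side head 397 mean [ 554.4 -348.    87.2] z [ 61.8  89.2 105.6] rect [ 556.  -360.7   47.1  105.5    1.8]
    axis [ 0.     0.989 -0.148]
side headtop 149 mean [ 550.3 -358.8   97.7] z [ 92.3  96.6 106.8] rect [ 548.8 -360.1   32.5  103.7    2. ]
    axis [ 0.002 -1.     0.004]
```

Run:
```python
import cv2
a=cv2.imread('pics/top0.png');
b=cv2.resize(a[160:250,65:185],None,fx=5,fy=5,interpolation=2);c=cv2.resize(a[180:240,350:420],None,fx=5,fy=5,interpolation=2)
c=cv2.resize(c,(350,450)) if 0 else cv2.copyMakeBorder(c[:, :200*1],0,150,0,0,0) if 0 else c
import numpy as np
o=np.zeros((780,800,3),np.uint8)[:600];o[:450,:600]=b
cc=cv2.resize(a[185:225,355:415],(200,133));o[0:133,600:800]=cc
cv2.imwrite('pics/crop0.png',o)
```

```text
(no output)
```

View pics/crop0.png

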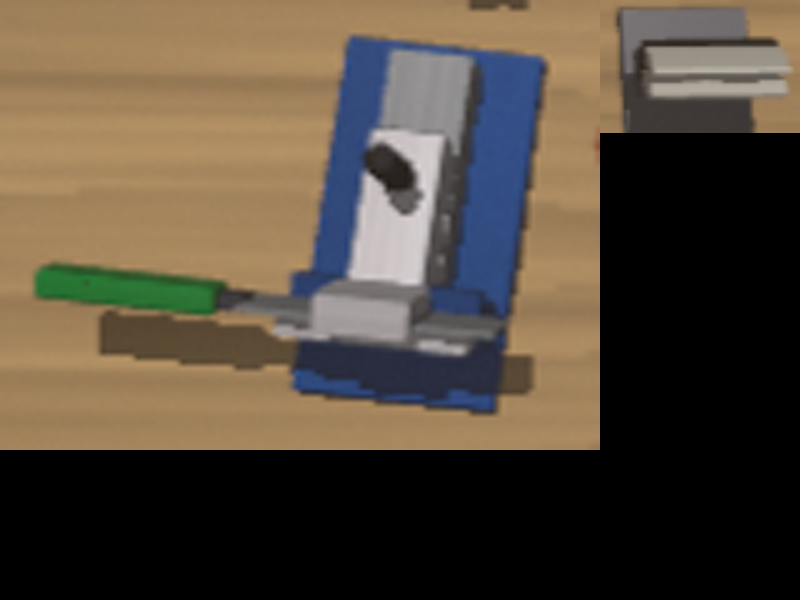

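```bash
cat >> h.py <<'E'
def plan(target,psi):
    s=state();p=s['eef_pos'];a=s['tcp_rot'][2];d=np.array(target)-p;c,n=np.cos(a),np.sin(a)
    r=-(psi-a); r=(r+np.pi/2)%np.pi-np.pi/2
    print('slide',np.round([(c*d[0]+n*d[1])/1e3,(n*d[0]-c*d[1])/1e3,-d[2]/1e3],4),'roll',round(r,3),'t',round(s['t'],2),'pos',np.round(p,1),'rot',np.round(s['tcp_rot'],3),'q',np.round(s['joints'],2))
E
python3 -c "
from h import *
plan([575,218,150],3.05)"
```

```text
slide [-0.4284 -0.1838  0.0647] roll -0.346 t 1.3 pos [264.9 566.1 214.7] rot [3.142 0.    2.704] q [ 1.03  0.49  1.56  0.    1.09 -0.11]
```

step_arm --increments '[{"slide": [-0.428,-0.184,0.065],"roll": -0.346},{"slide": [-0.428,-0.184,0.065],"roll": -0.346},{"slide": [-0.428,-0.184,0.065],"roll": -0.346},{"slide": [-0.428,-0.184,0.065],"roll": -0.346},{"slide": [-0.428,-0.184,0.065],"roll": -0.346}]'

```text
t: 1.92
eef_pos: [470.4, 335.0, 171.7]
tcp_rot: [3.141, 0.0, 3.05]
ft_force: [0.4, 0.1, -0.3]
opening: 1.001
grip_force: 0.0
```

```bash
python3 -c "
from h import *
plan([575,218,150],3.05)"
```

```text
slide [-0.1149 -0.107   0.0217] roll -0.0 t 1.93 pos [470.4 335.  171.7] rot [3.141 0.    3.05 ] q [ 0.5   0.47  1.73  0.    0.94 -0.97]
```

step_arm --increments '[{"slide": [-0.115,-0.107,0.022]},{"slide": [-0.115,-0.107,0.022]},{"slide": [-0.115,-0.107,0.022]},{"slide": [-0.115,-0.107,0.022]}]'

```text
invalid input at $.increments[0]: expected keys slide, roll
```

Run:
```python
from h import *
im=imaging.read_camera('wrist');save(im,'w1.png')
for t in ['jaw_knob','spatula','fixture']:
    print(t,[(np.round(m['uv'],1),round(m['confidence'],2),np.round(world(im,m['uv'])),np.round(world(im,m['uv'],108))) for m in mark_of('wrist',t)[:2]])
plan([575,218,77],3.05)
```

```text
jaw_knob [(array([133.8, 334. ]), 0.66, array([476., 285., 234.]), array([575., 219., 108.]))]
spatula []
fixture [(array([161.3, 220.5]), 0.63, array([502., 234.,  32.]), array([475., 260., 108.]))]
slide [-0.1159 -0.1074  0.0946] roll -0.003 t 2.12 pos [469.7 335.8 171.6] rot [ 3.142 -0.     3.047] q [ 0.51  0.47  1.73  0.    0.94 -0.97]
```

View pics/w1.png

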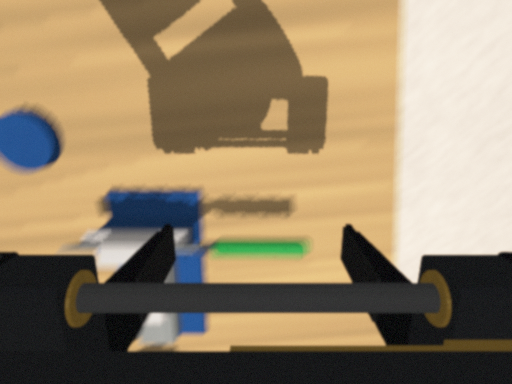

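The wrist view shows the fixture at about (155,255), the green handle at (260,247) and the fingers along the bottom. It puts the knob at (575,219), which agrees with the other cameras.

step_arm --increments '[{"slide": [-0.116,-0.107,0.022],"roll": 0},{"slide": [-0.116,-0.107,0.022],"roll": 0},{"slide": [-0.116,-0.107,0.022],"roll": 0},{"slide": [-0.116,-0.107,0.022],"roll": 0}]'

```text
t: 2.62
eef_pos: [575.4, 219.2, 149.4]
tcp_rot: [3.142, -0.0, 3.049]
ft_force: [-0.4, -0.0, 0.8]
opening: 1.0
grip_force: 0.0
```

step_arm --increments '[{"slide": [0,0,0.035],"roll": 0},{"slide": [0,0,0.07],"roll": 0},{"slide": [0,0,0.07],"roll": 0}]'

```text
t: 3.0
eef_pos: [572.8, 220.9, 78.3]
tcp_rot: [-3.14, -0.004, 3.052]
ft_force: [-0.1, -0.2, 0.9]
opening: 1.002
grip_force: 0.0
```

step_arm --increments '[{"slide": [0,0,0],"roll": 0},{"slide": [0,0,0],"roll": 0},{"slide": [0,0,0],"roll": 0},{"slide": [0,0,0],"roll": 0},{"slide": [0,0,0],"roll": 0}]' --fingers 0.05

```text
t: 3.62
eef_pos: [574.9, 219.4, 79.9]
tcp_rot: [3.141, 0.0, 3.05]
ft_force: [0.6, -0.0, -0.0]
opening: 0.535
grip_force: 0.0
```

step_arm --increments '[{"slide": [0,0,0],"roll": 0},{"slide": [0,0,0],"roll": 0},{"slide": [0,0,0],"roll": 0},{"slide": [0,0,0],"roll": 0},{"slide": [0,0,0],"roll": 0}]'

```text
t: 4.25
eef_pos: [574.5, 217.0, 79.7]
tcp_rot: [-3.138, -0.001, 3.05]
ft_force: [0.0, -16.8, 3.8]
opening: 0.164
grip_force: 30.0
```

step_arm --increments '[{"slide": [-0.008,-0.0025,0],"roll": 0},{"slide": [-0.016,-0.0025,0],"roll": 0},{"slide": [-0.024,-0.0025,0],"roll": 0},{"slide": [-0.032,-0.0025,0],"roll": 0},{"slide": [-0.036,-0.0025,0],"roll": 0}]'

```text
t: 4.88
eef_pos: [611.0, 213.4, 79.7]
tcp_rot: [-3.141, -0.0, 3.05]
ft_force: [-4.0, -2.0, 1.8]
opening: 0.163
grip_force: 30.0
```

step_arm --increments '[{"slide": [-0.002,0,0],"roll": 0},{"slide": [-0.004,0,0],"roll": 0},{"slide": [-0.005,0,0],"roll": 0},{"slide": [-0.005,0,0],"roll": 0}]'

```text
t: 5.38
eef_pos: [613.7, 213.2, 79.7]
tcp_rot: [-3.141, -0.004, 3.05]
ft_force: [-12.2, -2.6, 5.8]
opening: 0.165
grip_force: 30.0
```

step_arm --increments '[{"slide": [0,0,0],"roll": 0},{"slide": [0,0,0],"roll": 0},{"slide": [0,0,0],"roll": 0},{"slide": [0,0,0],"roll": 0}]' --fingers 0.6

```text
t: 5.88
eef_pos: [615.7, 213.2, 79.8]
tcp_rot: [3.141, 0.0, 3.05]
ft_force: [0.0, 0.2, 0.3]
opening: 0.523
grip_force: 0.0
```

step_arm --increments '[{"slide": [0,0,-0.05],"roll": 0},{"slide": [0,0,-0.09],"roll": 0},{"slide": [0.1,0.1,-0.11],"roll": 0},{"slide": [0.1,0.1,-0.11],"roll": 0},{"slide": [0.1,0.1,-0.11],"roll": 0}]'

```text
t: 6.5
eef_pos: [523.2, 324.1, 190.7]
tcp_rot: [3.141, 0.001, 3.052]
ft_force: [0.6, -0.2, 0.4]
opening: 0.597
grip_force: 0.0
```

Run:
```python
from h import *
for c in ['top','side']:
    im=imaging.read_camera(c);save(im,c+'1.png');P=cloud(im);hsv=cv2.cvtColor(im['color'],cv2.COLOR_RGB2HSV).astype(int)
    H,S,V=hsv[...,0],hsv[...,1],hsv[...,2];X,Y,Z=P[...,0],P[...,1],P[...,2]
    g=(H>40)&(H<80)&(S>100)&(X>430)&(X<680)&(Y>130)&(Y<450)&(Z>50)&(Z<110)
    p=P[g];print(c,len(p),p.mean(0) if len(p) else '')
    print(c,[(m['confidence'],world(im,m['uv'],108)) for m in mark_of(c,'jaw_knob')[:2]])
    if len(p): print(np.round(np.concatenate([np.ravel(q) for q in cv2.minAreaRect(p[:,:2].astype(np.float32))]),1))
# spatula grip: handle near its inner half, fixture y=100
plan([513,324,140],np.pi/2-.09)
```

```text
top 36 [512.18581464 307.04447805  80.12678968]
top [(0.69, array([613.94766249, 213.05683854, 108.        ]))]
[512.8 319.9  15.9  47.6   1. ]
side 407 [517.0871879  340.88990389  79.264587  ]
side [(0.56, array([612.9676311 , 209.67618828, 108.        ])), (0.55, array([720.92527902, 289.02328113, 108.        ]))]
[543.5 287.   57.8 187.4  28.5]
slide [0.0129 0.0015 0.0496] roll 1.569 t 6.7 pos [525.7 321.4 189.6] rot [-3.142  0.     3.05 ] q [ 0.44  0.5   1.61 -0.    1.03 -1.04]
```

View pics/side1.png

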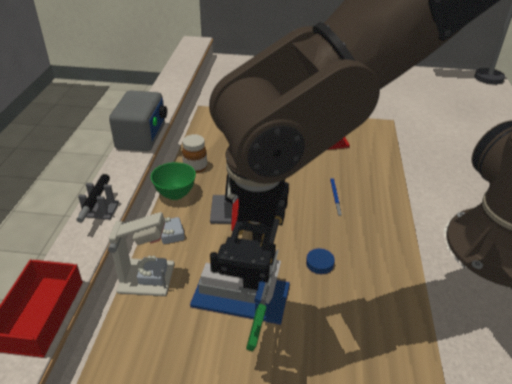

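The side view shows the jaw drawn back, with the knob now at x≈614 (about 39–40 mm of travel), and the spatula still in place. Next I'll turn the gripper across the handle.

step_arm --increments '[{"slide": [0.009,-0.002,0.05],"roll": 0.18},{"slide": [0.009,-0.002,0.05],"roll": 0.36},{"slide": [0.009,-0.002,0.05],"roll": 0.54},{"slide": [0.009,-0.002,0.05],"roll": 0.72},{"slide": [0.009,-0.002,0.05],"roll": 0.9}]'

```text
t: 7.32
eef_pos: [517.2, 319.2, 139.2]
tcp_rot: [-3.141, 0.0, 2.142]
ft_force: [-0.1, 0.6, -1.1]
opening: 0.596
grip_force: 0.0
```

step_arm --increments '[{"slide": [0,0,0],"roll": 0.18},{"slide": [0,0,0],"roll": 0.36},{"slide": [0,0,0],"roll": 0.54},{"slide": [0,0,0],"roll": 0.669},{"slide": [0,0,0],"roll": 0.669}]'

```text
t: 7.95
eef_pos: [516.9, 319.4, 139.3]
tcp_rot: [-3.141, 0.0, 1.48]
ft_force: [0.5, 0.4, -0.4]
opening: 0.6
grip_force: 0.0
```

Run:
```python
from h import *
plan([516.9,319,52],np.pi/2-.09)
```

```text
slide [-0.0004 -0.      0.0873] roll -0.001 t 7.95 pos [516.9 319.4 139.3] rot [-3.141  0.     1.48 ] q [ 0.44  0.55  1.68 -0.    0.91  0.54]
```

step_arm --increments '[{"slide": [0,0,0.045],"roll": 0},{"slide": [0,0,0.087],"roll": 0},{"slide": [0,0,0.087],"roll": 0}]'

```text
t: 8.32
eef_pos: [515.1, 319.4, 50.2]
tcp_rot: [-3.137, 0.003, 1.482]
ft_force: [1.3, -0.6, 0.1]
opening: 0.599
grip_force: 0.0
```

step_arm --increments '[{"slide": [0,0,0],"roll": 0},{"slide": [0,0,0],"roll": 0},{"slide": [0,0,0],"roll": 0},{"slide": [0,0,0],"roll": 0}]' --fingers 0.23

```text
t: 8.82
eef_pos: [516.1, 320.9, 53.5]
tcp_rot: [3.141, -0.001, 1.481]
ft_force: [0.3, 0.1, -0.6]
opening: 0.252
grip_force: 0.0
```

step_arm --increments '[{"slide": [0,0,0],"roll": 0},{"slide": [0,0,0],"roll": 0},{"slide": [0,0,0],"roll": 0}]' --fingers 0.0

```text
t: 9.2
eef_pos: [516.2, 320.9, 52.9]
tcp_rot: [3.141, -0.0, 1.481]
ft_force: [2.0, 1.9, 0.1]
opening: 0.19
grip_force: 30.0
```

step_arm --increments '[{"slide": [0,0,0],"roll": 0},{"slide": [0,0,0],"roll": 0}]'

```text
t: 9.45
eef_pos: [516.1, 320.9, 52.9]
tcp_rot: [3.141, -0.0, 1.481]
ft_force: [2.2, 1.9, -0.8]
opening: 0.19
grip_force: 30.0
```

step_arm --increments '[{"slide": [0,0,-0.01],"roll": 0},{"slide": [0,0,-0.025],"roll": 0},{"slide": [0,0,-0.045],"roll": 0},{"slide": [0,0,-0.065],"roll": 0},{"slide": [0,0,-0.08],"roll": 0}]'

```text
t: 10.07
eef_pos: [515.7, 320.7, 134.5]
tcp_rot: [3.141, -0.0, 1.481]
ft_force: [0.4, -0.3, -1.7]
opening: 0.146
grip_force: 30.0
```

Run:
```python
from h import *
plan([516.9,319,52],np.pi/2-.09)
a=[]
for c in ['side','wrist']:
    im=imaging.read_camera(c);np.savez(c+'2.npz',**im);a.append(im['color'])
a[0]=cv2.resize(a[0][200:370,180:340],(480,510));a[1]=cv2.resize(a[1],(320,240))
o=np.zeros((510,800,3),np.uint8);o[:,:480]=a[0];o[:240,480:]=a[1]
cv2.imwrite('pics/c2.png',o[...,::-1])
```

```text
slide [-0.0016  0.0013  0.0825] roll -0.0 t 10.07 pos [515.7 320.7 134.5] rot [ 3.141 -0.     1.481] q [0.45 0.55 1.69 0.   0.9  0.54]
```

View pics/c2.png

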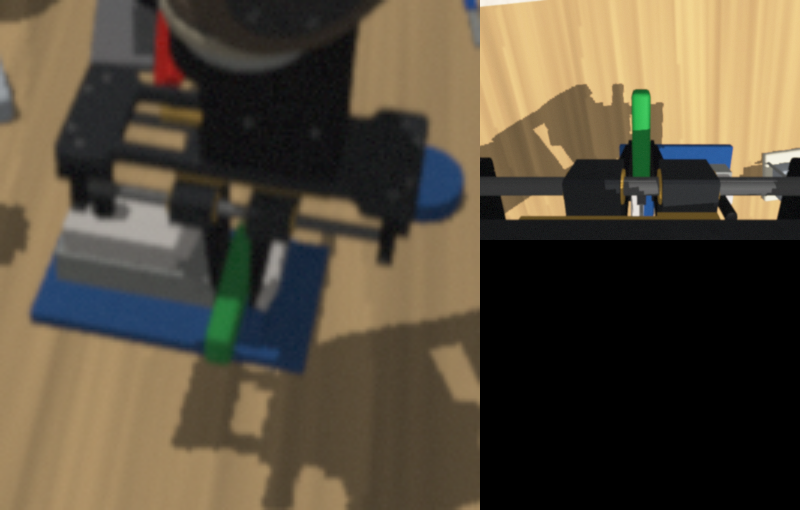

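Run:
```python
from h import *
for c in ['top','side']:
    im=dict(np.load(c+'0.npz'));P=cloud(im);ok=im['z_map']>0
    p=P[ok];g=np.mean(im['color'],-1)[ok]
    m=(abs(p[:,1]+361)<40)&(p[:,0]>470)&(p[:,0]<640)&(p[:,2]>20);q=p[m];gg=g[m]
    for x in range(505,590,3):
        k=(q[:,0]>=x)&(q[:,0]<x+3)
        if k.sum()>3: print(c,x+1.5,k.sum(),np.round(np.percentile(q[k,2],[10,50,90]),1),round(gg[k].mean()))
    # ends & foot
    f=p[(p[:,2]>8)&(p[:,2]<16)&(abs(p[:,1]+361)<65)&(p[:,0]>480)&(p[:,0]<630)]
    print(c,'foot',[np.round(np.ravel(v),1) for v in cv2.minAreaRect(f[:,:2].astype(np.float32))],np.percentile(f[:,0],[1,99]),np.percentile(f[:,1],[1,99]))
    h=p[(p[:,2]>85)&(abs(p[:,1]+361)<75)&(p[:,0]>500)&(p[:,0]<600)]
    print('head y',np.percentile(h[:,1],[1,99]), np.percentile(h[:,0],[1,99]))
    t=h[h[:,2]>102]; print('ridge',len(t),np.polyfit(t[:,1]+361,t[:,0],1), np.polyfit(h[:,1]+361,h[:,0],1))
```

```text
top 530.5 18 [88.2 90.2 93.8] 93
top 533.5 36 [91.7 94.2 96.6] 144
top 536.5 40 [91.  93.2 95.6] 169
top 539.5 41 [89.2 91.2 93.4] 167
top 542.5 49 [86.4 88.7 91.1] 131
top 545.5 34 [81.3 84.4 87.2] 91
top 548.5 71 [ 79.1 100.9 105.2] 137
top 551.5 39 [ 78.1 103.6 105.6] 155
top 554.5 41 [ 93.6  96.8 100.6] 144
top 557.5 54 [ 96.1  97.9 101.2] 146
top 560.5 34 [92.7 95.7 97.3] 145
top 563.5 35 [88.3 90.5 93.6] 142
top 566.5 34 [84.9 87.1 89.7] 140
top 569.5 22 [80.6 82.7 84.2] 77
top 572.5 35 [77.2 79.3 81.2] 48
top 575.5 22 [72.4 75.6 77.1] 45
top foot [array([ 557.3, -360.9]), array([110.1,  96.4]), array([1.3])] [502.45631528 611.88413428] [-408.19156738 -313.49380886]
head y [-409.06466256 -313.80066308] [530.88375672 567.87320818]
ridge 77 [-9.42945172e-03  5.49943764e+02] [-2.83295212e-02  5.49196460e+02]
side 533.5 17 [87.2 93.6 95.3] 103
side 536.5 16 [86.6 93.4 95. ] 115
side 539.5 14 [90.6 93.1 94.7] 124
side 542.5 14 [89.1 91.  91.5] 115
side 545.5 33 [28.8 55.2 88.8] 60
side 548.5 33 [ 33.6  83.  105.6] 77
side 551.5 24 [ 30.6  78.1 105.5] 74
side 554.5 26 [32.9 95.1 98.2] 80
side 557.5 27 [ 30.8  97.6 100.4] 80
side 560.5 28 [ 27.3  79.6 100. ] 73
side 563.5 23 [26.2 90.4 95. ] 75
side 566.5 29 [31.8 87.4 91. ] 73
side 569.5 23 [27.2 82.1 87. ] 65
side 572.5 29 [26.5 57.1 82.8] 49
side 575.5 27 [33.  63.3 77.9] 49
side 578.5 7 [61.  62.3 73. ] 65
side foot [array([ 558.7, -361.5]), array([109.9, 102.7]), array([2.])] [504.30179969 612.26893871] [-409.72652528 -312.7902901 ]
head y [-410.64048118 -311.81344998] [532.68414225 569.82386383]
ridge 28 [-2.63725805e-02  5.50025539e+02] [-1.71327717e-02  5.51024327e+02]
```

step_arm --increments '[{"slide": [0,0,-0.04],"roll": 0},{"slide": [-0.1,0,-0.04],"roll": 0},{"slide": [-0.2,0,-0.04],"roll": 0},{"slide": [-0.3,0,-0.04],"roll": 0},{"slide": [-0.3,0,-0.04],"roll": 0}]'

```text
t: 10.8
eef_pos: [492.7, 70.0, 172.4]
tcp_rot: [-3.141, -0.0, 1.481]
ft_force: [1.9, -0.9, -1.9]
opening: 0.148
grip_force: 30.0
```

Run:
```python
from h import *
plan([541,-264,140],1.593)
```

```text
slide [-0.3283  0.0781  0.0324] roll -0.112 t 10.8 pos [492.7  70.  172.4] rot [-3.141 -0.     1.481] q [0.01 0.37 1.91 0.   0.86 0.1 ]
```

step_arm --increments '[{"slide": [-0.328,0.078,0],"roll": -0.112},{"slide": [-0.328,0.078,0],"roll": -0.112},{"slide": [-0.328,0.078,0],"roll": -0.112},{"slide": [-0.328,0.078,0],"roll": -0.112},{"slide": [-0.328,0.078,0.0],"roll": -0.112}]'

```text
t: 11.42
eef_pos: [537.8, -239.5, 172.2]
tcp_rot: [-3.141, -0.001, 1.592]
ft_force: [1.0, 0.3, -0.8]
opening: 0.146
grip_force: 30.0
```

step_arm --increments '[{"slide": [-0.015,0.004,0],"roll": 0},{"slide": [-0.015,0.004,0],"roll": 0}]'

```text
t: 11.68
eef_pos: [542.0, -252.7, 171.9]
tcp_rot: [-3.14, -0.001, 1.591]
ft_force: [0.7, -0.2, -1.7]
opening: 0.146
grip_force: 30.0
```

Run:
```python
from h import *
plan([541,-264,140],1.593)
```

```text
slide [-0.0113 -0.0013  0.0319] roll -0.002 t 11.68 pos [ 542.  -252.7  171.9] rot [-3.140e+00 -1.000e-03  1.591e+00] q [-0.55  0.5   1.67  0.    0.97 -0.57]
```

step_arm --increments '[{"slide": [-0.011,-0.001,0.02],"roll": 0},{"slide": [-0.011,-0.001,0.03],"roll": 0},{"slide": [-0.011,-0.001,0.03],"roll": 0}]'

```text
t: 12.05
eef_pos: [541.4, -261.9, 142.2]
tcp_rot: [-3.14, -0.001, 1.594]
ft_force: [0.8, -0.0, -1.0]
opening: 0.145
grip_force: 30.0
```

Run:
```python
from h import *
s=state();print(s['eef_pos'],s['tcp_rot'][2])
o=np.zeros((480,800,3),np.uint8);i=0
for c in ['top','side']:
    im=imaging.read_camera(c);P=cloud(im);ok=im['z_map']>0
    X,Y,Z=P[...,0],P[...,1],P[...,2]
    m=ok&(X>515)&(X<575)&(Y>-435)&(Y<-290)&(Z>112)&(Z<185)
    p=P[m];print(c,len(p))
    if len(p)>20:
        for y in range(-430,-290,15):
            k=(p[:,1]>y)&(p[:,1]<y+15)
            if k.sum()>2: print(y+7,k.sum(),'x',np.round(np.percentile(p[k,0],[10,50,90]),1),'z',np.round(np.percentile(p[k,2],[5,50,95]),1))
    r=(slice(170,250),slice(330,430)) if c=='top' else (slice(70,170),slice(220,345))
    a=cv2.resize(im['color'][r],(400,320));o[:320,i*400:i*400+400]=a;i+=1
cv2.imwrite('pics/c3.png',o[:320,:,::-1])
```

```text
[ 541.41451506 -261.94176899  142.20546189] 1.5938754930636243
top 4
side 33
-393 5 x [542.9 543.2 544.7] z [162.4 171.9 172.3]
-363 3 x [542.2 542.3 542.4] z [142.9 145.4 149. ]
-348 6 x [541.8 541.9 543.3] z [157.9 167.6 172.8]
-318 4 x [541.7 542.2 542.7] z [173.6 174.6 174.8]
-303 11 x [540.4 543.  543.6] z [163.6 169.8 174.8]
```

View pics/c3.png

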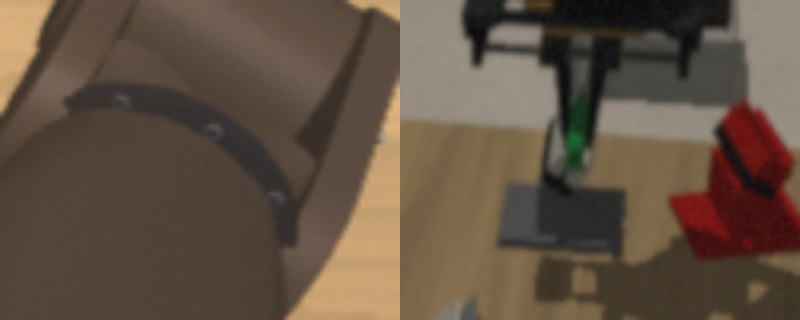

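The blade hangs upright at x≈542, over the slot mouth, and its tip droops by about 1.5°. I'll lower until it touches.

step_arm --increments '[{"slide": [-0.002,0,0.02],"roll": 0},{"slide": [-0.002,0,0.035],"roll": 0},{"slide": [-0.002,0,0.042],"roll": 0},{"slide": [-0.002,0,0.042],"roll": 0}]'

```text
t: 12.65
eef_pos: [541.7, -265.3, 100.5]
tcp_rot: [-3.141, -0.0, 1.593]
ft_force: [0.1, -0.4, -1.2]
opening: 0.143
grip_force: 30.0
```

step_arm --increments '[{"slide": [0,0,0.002],"roll": 0},{"slide": [0,0,0.004],"roll": 0},{"slide": [0,0,0.004],"roll": 0}]'

```text
t: 13.02
eef_pos: [541.8, -265.5, 96.9]
tcp_rot: [3.141, 0.0, 1.593]
ft_force: [-0.2, 0.1, -1.1]
opening: 0.148
grip_force: 30.0
```

step_arm --increments '[{"slide": [0,0,0.002],"roll": 0},{"slide": [0,0,0.003],"roll": 0},{"slide": [0,0,0.003],"roll": 0}]'

```text
t: 13.4
eef_pos: [542.0, -265.5, 93.9]
tcp_rot: [3.141, 0.0, 1.593]
ft_force: [0.3, 1.1, 1.3]
opening: 0.145
grip_force: 30.0
```

step_arm --increments '[{"slide": [0,0,0.001],"roll": 0},{"slide": [0,0,0.002],"roll": 0},{"slide": [0,0,0.002],"roll": 0}]'

```text
t: 13.78
eef_pos: [541.8, -265.4, 91.7]
tcp_rot: [3.142, -0.0, 1.593]
ft_force: [1.4, 1.4, 2.8]
opening: 0.146
grip_force: 30.0
```

Run:
```python
from h import *
im=imaging.read_camera('side');P=cloud(im);ok=im['z_map']>0
X,Y,Z=P[...,0],P[...,1],P[...,2]
p=P[ok&(X>515)&(X<575)&(Y>-435)&(Y<-290)&(Z>107)&(Z<185)]
print(len(p),np.round(p[np.argsort(p[:,1])][::max(1,len(p)//15)],1))
cv2.imwrite('pics/c4.png',cv2.resize(im['color'][90:150,235:315],(640,480))[...,::-1])
```

```text
27 [[ 543.  -390.8  109.9]
 [ 542.9 -386.4  115.4]
 [ 542.9 -384.8  119.3]
 [ 545.1 -375.4  124.1]
 [ 544.4 -366.1  126.1]
 [ 544.2 -365.5  123.3]
 [ 543.3 -353.2  126.9]
 [ 541.5 -339.   113.3]
 [ 541.6 -338.4  116.6]
 [ 541.7 -335.2  124.5]
 [ 541.3 -332.1  123.2]
 [ 544.1 -331.4  126.4]
 [ 543.9 -330.7  123.8]
 [ 543.5 -325.3  123.7]
 [ 542.7 -314.6  126.7]
 [ 542.4 -312.4  124.9]
 [ 541.3 -305.3  113.8]
 [ 541.8 -304.9  126.1]
 [ 541.4 -304.8  117.1]
 [ 538.6 -304.   114.8]
 [ 541.6 -303.9  123.6]
 [ 543.8 -302.1  115.4]
 [ 541.3 -301.3  122.1]
 [ 540.9 -301.2  113.1]
 [ 543.5 -299.7  113.8]
 [ 538.  -296.8  115.9]
 [ 545.7 -293.4  117.2]]
```

View pics/c4.png

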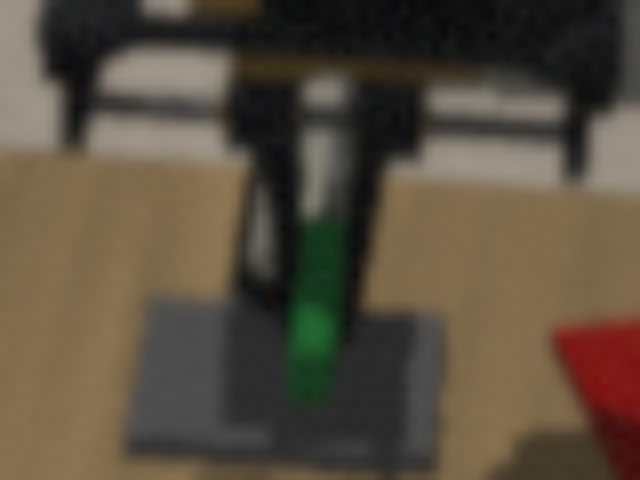

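step_arm --increments '[{"slide": [0,-0.004,0],"roll": 0},{"slide": [0,-0.007,0],"roll": 0},{"slide": [0,-0.008,0],"roll": 0},{"slide": [0,-0.008,0],"roll": 0}]' --fingers 0.28

```text
t: 14.32
eef_pos: [533.6, -265.7, 91.7]
tcp_rot: [-3.142, -0.0, 1.593]
ft_force: [0.3, -0.4, 0.8]
opening: 0.279
grip_force: 0.0
```

```bash
cat > look.py <<'E'
from h import *
import sys
im=imaging.read_camera('side');P=cloud(im);ok=im['z_map']>0
hsv=cv2.cvtColor(im['color'],cv2.COLOR_RGB2HSV).astype(int)
X,Y,Z=P[...,0],P[...,1],P[...,2]
g=ok&(hsv[...,0]>40)&(hsv[...,0]<80)&(hsv[...,1]>90)&(abs(X-545)<80)&(Y<-180)&(Y>-330)
p=P[g];print('handle',len(p),p.mean(0),np.percentile(p[:,2],[2,98]))
for y in range(-300,-190,15):
    k=p[abs(p[:,1]-y)<7.5]
    if len(k)>2: print(y,len(k),'x',np.round(np.percentile(k[:,0],[5,50,95]),1),'z',np.round(np.percentile(k[:,2],[5,50,95]),1))
q=P[ok&(X>500)&(X<575)&(Y>-435)&(Y<-315)&(Z>100)&(Z<140)]
print('blade',len(q),np.round(q[np.argsort(q[:,1])][::max(1,len(q)//10)],1).tolist())
cv2.imwrite('pics/%s.png'%sys.argv[1],cv2.resize(im['color'][90:150,235:315],(640,480))[...,::-1])
s=state();print(s['eef_pos'],s['opening'],s['t'])
E
python3 look.py c5
```

```text
handle 125 [ 535.27866223 -237.23122457  118.18099874] [ 84.93342754 181.33790846]
-285 9 x [533.9 537.2 540.9] z [117.2 119.  120.7]
-270 11 x [533.2 538.6 543.5] z [114.3 119.5 120.9]
-255 15 x [531.9 537.8 544.7] z [100.  119.8 121.1]
-240 22 x [522.2 535.4 541.4] z [117.1 120.3 236.5]
-225 19 x [526.6 533.9 542.1] z [105.4 119.1 121.2]
-210 44 x [527.8 533.5 540.2] z [104.1 113.  121.8]
blade 40 [[550.2, -411.9, 101.3], [552.3, -401.6, 106.6], [545.4, -384.0, 113.3], [541.8, -368.3, 125.1], [541.3, -362.9, 124.9], [542.9, -355.5, 113.3], [550.2, -348.8, 104.0], [543.5, -335.8, 102.5], [541.0, -330.8, 117.9], [537.9, -322.0, 126.0]]
[ 533.68706535 -265.68641266   91.7497956 ] 0.27770630970611293 14.375
```

View pics/c5.png

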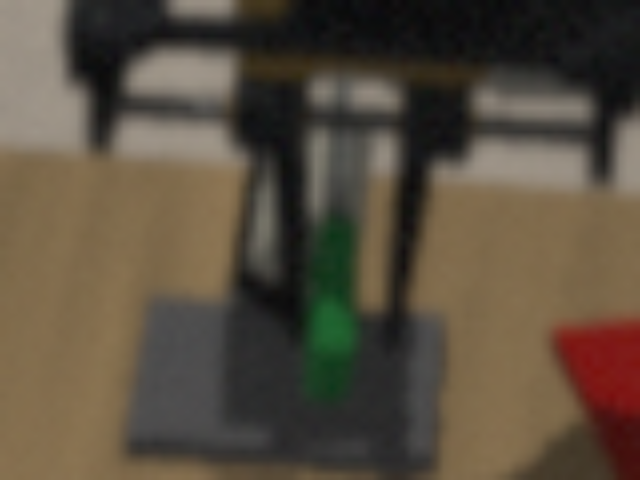

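The spatula stands in the mouth, leaning slightly towards −x (right in this view) with the +x pad against its handle. I'll push it further into the lean.

step_arm --increments '[{"slide": [0,-0.003,0],"roll": 0},{"slide": [0,-0.006,0],"roll": 0},{"slide": [0,-0.008,0],"roll": 0},{"slide": [0,-0.008,0],"roll": 0}]'

```text
t: 14.88
eef_pos: [527.1, -266.2, 92.7]
tcp_rot: [3.138, 0.002, 1.593]
ft_force: [6.7, 1.1, 4.2]
opening: 0.277
grip_force: 3.4
```

```bash
python3 look.py c6
```

```text
handle 170 [ 525.83565696 -242.6357684   105.58352949] [ 97.89835153 110.04253931]
-285 17 x [520.4 528.7 538.7] z [100.7 104.6 108.2]
-270 25 x [519.3 529.5 539.6] z [100.  104.8 108.2]
-255 31 x [515.5 526.4 536.9] z [ 99.9 105.3 109.3]
-240 24 x [514.9 524.8 534.6] z [102.1 106.5 110. ]
-225 28 x [513.5 523.4 534. ] z [101.8 105.7 109.9]
-210 43 x [514.7 522.7 532.2] z [ 97.7 102.7 108.8]
blade 62 [[530.9, -422.3, 100.5], [524.0, -405.0, 103.8], [524.7, -376.7, 103.2], [529.4, -366.2, 102.4], [520.9, -360.5, 106.2], [528.3, -352.9, 100.4], [524.9, -343.6, 102.7], [524.4, -336.7, 103.6], [518.4, -326.6, 106.7], [520.6, -322.1, 102.9], [525.6, -316.8, 102.4]]
[ 527.11662996 -266.18098864   92.66126183] 0.2758005655884607 14.925
```

Now it leans too far, about 55°. I'll bring it back towards 35°.

step_arm --increments '[{"slide": [0,0.003,0],"roll": 0},{"slide": [0,0.006,0],"roll": 0},{"slide": [0,0.009,0],"roll": 0},{"slide": [0,0.009,0],"roll": 0}]'

```text
t: 15.42
eef_pos: [534.8, -265.6, 91.6]
tcp_rot: [-3.141, -0.0, 1.593]
ft_force: [0.4, -0.0, 1.0]
opening: 0.277
grip_force: 0.0
```

```bash
python3 look.py c7
```

```text
handle 177 [ 533.88859017 -242.75660334  101.17162796] [ 91.92960118 107.22336673]
-285 17 x [525.7 534.1 542.3] z [ 98.3 102.6 106. ]
-270 26 x [524.1 534.9 545.1] z [ 97.1 101.1 106.1]
-255 30 x [522.8 534.  544.3] z [ 96.6 100.9 107. ]
-240 26 x [524.9 532.4 543.2] z [ 96.7 102.5 107.1]
-225 26 x [523.6 534.3 544.2] z [ 97.5 101.2 105.2]
-210 48 x [523.3 532.3 542.3] z [ 92.   99.  104.3]
blade 57 [[533.7, -422.6, 100.1], [550.2, -410.6, 105.1], [549.5, -402.6, 106.2], [533.3, -380.1, 100.7], [526.7, -366.9, 102.1], [551.2, -358.9, 104.6], [550.7, -353.2, 104.6], [550.1, -346.5, 105.3], [527.4, -340.8, 101.0], [548.6, -330.0, 105.3], [531.1, -319.3, 100.5], [525.5, -315.2, 103.3]]
[ 534.67064388 -265.55365095   91.56872524] 0.27769110399030594 15.475
```

step_arm --increments '[{"slide": [0,0.003,0],"roll": 0},{"slide": [0,0.006,0],"roll": 0},{"slide": [0,0.008,0],"roll": 0},{"slide": [0,0.008,0],"roll": 0}]'

```text
t: 15.98
eef_pos: [542.9, -265.5, 91.8]
tcp_rot: [3.141, 0.0, 1.593]
ft_force: [0.2, 0.1, 0.6]
opening: 0.278
grip_force: 0.0
```

```bash
python3 look.py c8
```

```text
handle 191 [ 542.62656399 -246.00620538   95.54661135] [ 65.7008117  103.41713279]
-285 23 x [530.7 539.  551.2] z [ 94.8  98.2 102.4]
-270 24 x [532.1 541.6 553. ] z [ 91.4  98.4 102.6]
-255 35 x [531.2 541.6 552.7] z [ 89.7  97.2 103.6]
-240 30 x [531.9 538.9 552.6] z [ 90.4  96.6 101.8]
-225 30 x [533.2 542.7 552.8] z [ 89.8  95.2 100.7]
-210 42 x [535.2 543.6 552.5] z [83.  91.7 99.4]
blade 50 [[550.4, -413.6, 103.5], [538.1, -403.2, 103.7], [536.1, -380.3, 100.3], [535.1, -368.4, 100.7], [551.3, -360.5, 103.7], [558.9, -354.2, 100.3], [550.1, -346.4, 105.3], [549.1, -335.3, 105.4], [551.0, -327.4, 103.5], [547.6, -319.3, 105.3]]
[ 542.80038081 -265.46267376   91.73639073] 0.2806747416931617 16.025
```

View pics/c8.png

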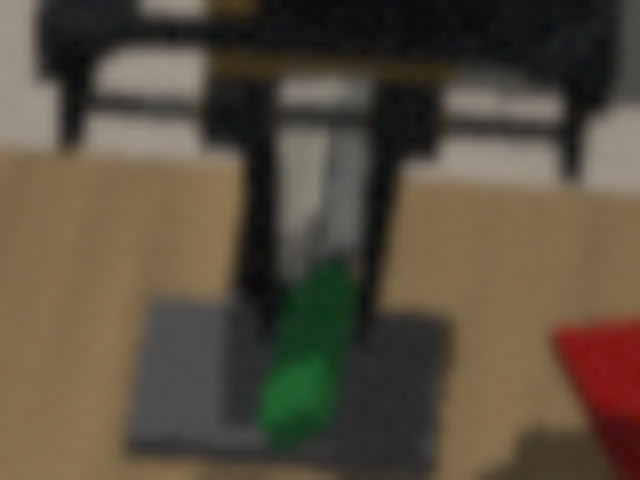

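It has slid well into the slot and the handle leans along it. I'll open the fingers wide so it can settle.

step_arm --increments '[{"slide": [0,0.002,0],"roll": 0},{"slide": [0,0.004,0],"roll": 0},{"slide": [0,0.004,0],"roll": 0},{"slide": [0,0.004,0],"roll": 0}]' --fingers 0.5

```text
t: 16.52
eef_pos: [546.7, -265.3, 91.7]
tcp_rot: [-3.142, -0.0, 1.593]
ft_force: [-1.1, -0.2, 0.1]
opening: 0.501
grip_force: 0.0
```

```bash
python3 look.py c9
```

```text
handle 184 [ 542.76052572 -244.62415508   97.83765403] [ 78.55431282 150.92015673]
-285 19 x [533.3 543.8 551.9] z [ 92.2  96.7 104. ]
-270 25 x [532.2 540.7 552.7] z [ 91.9  98.2 102.4]
-255 30 x [533.  541.5 552.3] z [ 90.   97.4 101.3]
-240 29 x [527.5 540.7 552.6] z [ 91.5  97.4 185.8]
-225 32 x [533.2 541.8 553.9] z [ 89.3  96.  175.9]
-210 43 x [534.6 543.  552.4] z [83.8 91.9 99.1]
blade 73 [[533.5, -417.8, 102.7], [535.5, -407.4, 101.7], [534.9, -400.3, 102.3], [535.8, -376.2, 102.6], [529.5, -364.0, 106.7], [551.1, -357.0, 105.6], [550.4, -349.4, 106.7], [527.8, -342.6, 106.2], [527.1, -335.3, 104.2], [556.3, -327.2, 100.1], [550.2, -317.3, 106.2]]
[ 546.68938831 -265.3253411    91.71288926] 0.5004947444850866 16.575
```

step_arm --increments '[{"slide": [0,0,-0.05],"roll": 0},{"slide": [0,0,-0.1],"roll": 0},{"slide": [0.06,0,-0.12],"roll": 0},{"slide": [0.12,0,-0.12],"roll": 0},{"slide": [0.18,0,-0.12],"roll": 0}]'

```text
t: 17.2
eef_pos: [542.4, -83.8, 212.2]
tcp_rot: [3.141, 0.0, 1.592]
ft_force: [0.8, -0.6, -0.1]
opening: 0.504
grip_force: 0.0
```

step_arm --increments '[{"slide": [0.06,0,0],"roll": 0},{"slide": [0.12,0,0],"roll": 0},{"slide": [0.18,0,0],"roll": 0},{"slide": [0.22,0,0],"roll": 0},{"slide": [0.22,0,0],"roll": 0}]'

```text
t: 17.82
eef_pos: [537.5, 136.8, 211.8]
tcp_rot: [3.141, -0.0, 1.596]
ft_force: [0.5, -1.4, 0.5]
opening: 0.496
grip_force: 0.0
```

```bash
cat > fin.py <<'E'
from h import *
import sys
o=np.zeros((400,800,3),np.uint8)
for i,c in enumerate(['top','side']):
    im=imaging.read_camera(c);P=cloud(im);ok=im['z_map']>0
    hsv=cv2.cvtColor(im['color'],cv2.COLOR_RGB2HSV).astype(int);X,Y,Z=P[...,0],P[...,1],P[...,2]
    p=P[ok&(hsv[...,0]>40)&(hsv[...,0]<80)&(hsv[...,1]>90)&(abs(X-545)<60)&(Y<-180)&(Y>-330)&(Z>30)&(Z<130)]
    print(c,'handle',len(p),'rect',[np.round(np.ravel(v),1) for v in cv2.minAreaRect(p[:,:2].astype(np.float32))],'y',np.percentile(p[:,1],[1,99]))
    for y in (-280,-260,-240,-220):
        k=p[abs(p[:,1]-y)<10];print('  ',y,len(k),np.round(np.percentile(k[:,0],[5,95]),1),np.round(np.percentile(k[:,2],[5,50,95]),1))
    for y in range(-425,-295,12):
        k=P[ok&(abs(Y-y)<6)&(X>515)&(X<548)&(Z>96)&(Z<140)]
        if len(k)>2: print('  blade',y,len(k),'x',np.round(np.percentile(k[:,0],[10,50,90]),1),'z',np.round(np.percentile(k[:,2],[10,50,90]),1))
    r=(slice(170,240),slice(335,425)) if i==0 else (slice(90,150),slice(235,315))
    o[:,i*400:i*400+400]=cv2.resize(im['color'][r],(400,400 if i else 400))
cv2.imwrite('pics/%s.png'%sys.argv[1],o[...,::-1])
E
python3 fin.py f1
```

```text
top handle 347 rect [array([ 542.3, -248.5]), array([83.9, 23.3]), array([88.1])] y [-289.033733   -207.08702713]
   -280 85 [530.1 551.3] [ 91.3  97.3 103.7]
   -260 77 [531.9 551.3] [ 90.9  97.7 103.5]
   -240 82 [531.5 551.4] [ 88.9  96.3 102.3]
   -220 87 [531.8 553.3] [ 89.   95.4 101. ]
  blade -425 13 x [525.1 532.6 538. ] z [ 99.1 103.9 108.4]
  blade -413 40 x [523.2 530.6 540.5] z [ 97.  103.6 109.5]
  blade -401 33 x [525.  530.2 537.8] z [ 98.4 104.2 107.8]
  blade -389 31 x [524.8 532.4 537.6] z [ 96.8 103.  106.7]
  blade -377 34 x [525.1 532.3 539.3] z [ 96.9 102.5 107. ]
  blade -365 35 x [525.2 531.9 537.4] z [ 98.2 101.9 105.6]
  blade -353 37 x [524.7 531.8 539.6] z [ 98.  102.5 106.4]
  blade -341 25 x [527.  531.9 538.5] z [ 98.1 102.6 106.4]
  blade -329 32 x [526.9 534.2 547. ] z [ 96.9 102.3 105. ]
  blade -317 26 x [526.8 531.6 547.1] z [100.3 103.  106.4]
  blade -305 24 x [526.9 532.9 539. ] z [ 97.2 101.1 104. ]Traceback (most recent call last):
  File "fin.py", line 8, in <module>
    print(c,'handle',len(p),'rect',[np.round(np.ravel(v),1) for v in cv2.minAreaRect(p[:,:2].astype(np.float32))],'y',np.percentile(p[:,1],[1,99]))
                                                                                                                      ~~~~~~~~~~~~~^^^^^^^^^^^^^^^
    return _quantile_unchecked(
        a, q, axis, out, overwrite_input, method, keepdims, weights)
    return _ureduce(a,
                    func=_quantile_ureduce_func,
    ...<5 lines>...
                    overwrite_input=overwrite_input,
                    method=method)
    r = func(a, **kwargs)
    result = _quantile(arr,
                       quantiles=q,
    ...<2 lines>...
                       out=out,
                       weights=wgt)
    slices_having_nans = np.isnan(arr[-1, ...])
                                  ~~~^^^^^^^^^
IndexError: index -1 is out of bounds for axis 0 with size 0
```

step_arm --increments '[{"slide": [-0.06,0,0],"roll": 0},{"slide": [-0.12,0,0],"roll": 0},{"slide": [-0.18,0,0],"roll": 0},{"slide": [-0.24,0,0],"roll": 0},{"slide": [-0.3,0,0],"roll": 0}]'

```text
t: 18.55
eef_pos: [543.7, -168.8, 211.9]
tcp_rot: [3.141, 0.0, 1.591]
ft_force: [0.4, 0.2, 0.4]
opening: 0.5
grip_force: 0.0
```

step_arm --increments '[{"slide": [-0.06,0,0],"roll": 0},{"slide": [-0.1,0,0.04],"roll": 0},{"slide": [-0.1,0,0.05],"roll": 0},{"slide": [-0.1,0,0.05],"roll": 0}]'

```text
t: 19.05
eef_pos: [545.9, -265.5, 161.3]
tcp_rot: [-3.14, -0.001, 1.591]
ft_force: [-0.0, 0.2, 0.3]
opening: 0.502
grip_force: 0.0
```

Run:
```python
from h import *
plan([542,-265,74],1.593)
```

```text
slide [ 0.0006 -0.0039  0.0873] roll -0.002 t 19.05 pos [ 545.9 -265.5  161.3] rot [-3.140e+00 -1.000e-03  1.591e+00] q [-0.56  0.52  1.66  0.    0.96 -0.58]
```

step_arm --increments '[{"slide": [0,-0.004,0.04],"roll": 0},{"slide": [0,-0.004,0.075],"roll": 0},{"slide": [0,-0.004,0.087],"roll": 0},{"slide": [0,-0.004,0.087],"roll": 0}]'

```text
t: 19.55
eef_pos: [543.1, -265.0, 75.4]
tcp_rot: [3.141, 0.0, 1.594]
ft_force: [-0.5, 1.1, 0.4]
opening: 0.5
grip_force: 0.0
```

step_arm --increments '[{"slide": [0,0,0],"roll": 0},{"slide": [0,0,0],"roll": 0},{"slide": [0,0,0],"roll": 0},{"slide": [0,0.002,0],"roll": 0},{"slide": [0,0.003,0],"roll": 0}]' --fingers 0.255

```text
t: 20.18
eef_pos: [544.9, -265.2, 74.5]
tcp_rot: [-3.14, -0.001, 1.593]
ft_force: [-7.1, -0.7, -0.5]
opening: 0.256
grip_force: 19.5
```

```bash
python3 look.py c10
```

```text
handle 196 [ 544.79811188 -244.94866069   95.70670728] [ 71.14914776 111.7529555 ]
-285 18 x [536.3 544.3 554.3] z [ 88.6  98.  102.8]
-270 27 x [534.9 543.1 552.3] z [ 91.9  96.8 101.5]
-255 40 x [531.3 541.4 558.9] z [ 80.2  94.8 111.6]
-240 33 x [534.6 543.4 555.3] z [89.  95.7 99.7]
-225 29 x [535.4 546.4 556.3] z [86.9 93.5 98.6]
-210 43 x [537.5 544.8 554.7] z [82.2 91.5 98.5]
blade 21 [[558.8, -382.5, 100.4], [552.3, -371.1, 104.0], [557.6, -369.5, 101.3], [551.8, -365.4, 104.1], [551.2, -359.7, 104.1], [557.9, -343.3, 100.2], [551.5, -332.2, 103.9], [550.7, -323.3, 105.8], [550.1, -317.6, 103.0], [549.9, -316.4, 100.6], [550.1, -315.7, 107.1]]
[ 544.88069108 -265.17643834   74.39451922] 0.255803697585266 20.225
```

step_arm --increments '[{"slide": [0,0.001,0],"roll": 0},{"slide": [0,0.002,0],"roll": 0},{"slide": [0,0.002,0],"roll": 0}]' --fingers 0.27

```text
t: 20.6
eef_pos: [548.1, -265.4, 74.8]
tcp_rot: [3.141, 0.0, 1.593]
ft_force: [-1.4, 0.1, -0.2]
opening: 0.27
grip_force: 0.5
```

step_arm --increments '[{"slide": [0,0,0],"roll": 0},{"slide": [0,0,0],"roll": 0},{"slide": [0,0,-0.03],"roll": 0},{"slide": [0,0,-0.08],"roll": 0},{"slide": [0,0,-0.1],"roll": 0}]' --fingers 0.5

```text
t: 21.22
eef_pos: [548.5, -265.7, 177.6]
tcp_rot: [3.138, 0.002, 1.593]
ft_force: [0.6, 0.3, -0.4]
opening: 0.5
grip_force: 0.0
```

```bash
python3 look.py c11
```

```text
handle 169 [ 544.52493517 -245.86516282   93.41319657] [ 70.70121291 101.77094624]
-285 22 x [535.6 545.4 554.1] z [ 90.6  96.2 100. ]
-270 26 x [534.6 543.1 554.8] z [ 86.9  95.9 100.8]
-255 22 x [535.6 544.6 554. ] z [ 89.1  95.9 100.4]
-240 27 x [534.5 543.3 553.3] z [ 88.7  94.6 101. ]
-225 26 x [533.4 542.7 554.4] z [87.8 95.8 99.9]
-210 40 x [535.1 542.9 550.6] z [84.7 92.8 99.8]
blade 68 [[539.8, -425.3, 101.4], [558.2, -406.1, 100.5], [537.7, -399.4, 102.6], [551.1, -389.2, 103.8], [538.5, -374.2, 103.5], [549.4, -369.5, 105.2], [559.9, -363.7, 101.2], [536.8, -353.9, 102.2], [536.2, -345.6, 103.8], [548.9, -334.6, 102.7], [547.9, -324.0, 102.6], [536.3, -316.1, 101.9]]
[ 548.92847819 -265.98672651  179.16449477] 0.5021912472314285 21.275
```

View pics/c11.png

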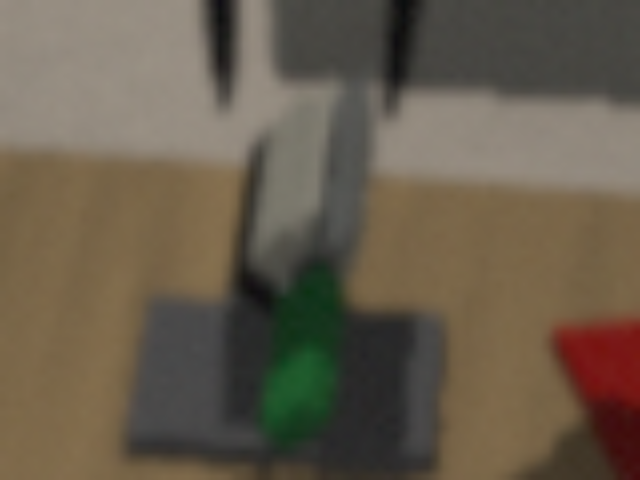

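The blade now leans along the slot and its top edge is at about 102–103.5 mm, where 103 is fully home. I'll press gently on the edge over the slot centre with closed fingers to confirm that it's seated.

step_arm --increments '[{"slide": [-0.05,-0.009,0],"roll": 0},{"slide": [-0.094,-0.019,0],"roll": 0},{"slide": [-0.094,-0.019,0.02],"roll": 0},{"slide": [-0.094,-0.019,0.04],"roll": 0},{"slide": [-0.094,-0.019,0.04],"roll": 0}]' --fingers 0

```text
t: 21.9
eef_pos: [530.1, -359.3, 132.9]
tcp_rot: [-3.139, -0.002, 1.593]
ft_force: [1.2, -0.3, 0.6]
opening: 0.037
grip_force: 0.0
```

Run:
```python
from h import *
plan([532,-361,110],1.593);print(state()['opening'])
```

```text
slide [-0.0017  0.0018  0.0229] roll -0.0 t 21.9 pos [ 530.1 -359.3  132.9] rot [-3.139e+00 -2.000e-03  1.593e+00] q [-0.7   0.6   1.6   0.    0.95 -0.72]
0.03703223370786271
```

step_arm --increments '[{"slide": [-0.002,0.002,0.015],"roll": 0},{"slide": [-0.002,0.002,0.025],"roll": 0},{"slide": [-0.002,0.002,0.025],"roll": 0},{"slide": [-0.002,0.002,0.025],"roll": 0}]'

```text
t: 22.4
eef_pos: [533.0, -361.7, 110.0]
tcp_rot: [3.141, 0.0, 1.593]
ft_force: [0.4, -0.3, 0.0]
opening: 0.003
grip_force: 0.0
```

step_arm --increments '[{"slide": [0,0,0.001],"roll": 0},{"slide": [0,0,0.002],"roll": 0},{"slide": [0,0,0.003],"roll": 0},{"slide": [0,0,0.003],"roll": 0}]'

```text
t: 22.9
eef_pos: [532.8, -361.7, 106.7]
tcp_rot: [3.142, -0.0, 1.593]
ft_force: [0.5, -0.4, -0.1]
opening: 0.005
grip_force: 0.0
```

step_arm --increments '[{"slide": [0,0,0.001],"roll": 0},{"slide": [0,0,0.002],"roll": 0},{"slide": [0,0,0.003],"roll": 0},{"slide": [0,0,0.003],"roll": 0}]'

```text
t: 23.4
eef_pos: [532.8, -361.6, 103.6]
tcp_rot: [-3.141, -0.0, 1.593]
ft_force: [-0.0, -0.2, 0.5]
opening: 0.005
grip_force: 0.0
```

step_arm --increments '[{"slide": [0,0,0.001],"roll": 0},{"slide": [0,0,0.0015],"roll": 0},{"slide": [0,0,0.0015],"roll": 0}]'

```text
t: 23.78
eef_pos: [532.8, -361.7, 102.2]
tcp_rot: [3.142, -0.0, 1.593]
ft_force: [-0.0, 0.1, -0.0]
opening: 0.0
grip_force: 0.0
```

step_arm --increments '[{"slide": [0,0,0.001],"roll": 0},{"slide": [0,0,0.001],"roll": 0},{"slide": [0,0,0.001],"roll": 0}]'

```text
t: 24.15
eef_pos: [532.9, -361.7, 101.4]
tcp_rot: [3.141, 0.0, 1.593]
ft_force: [-0.5, -0.2, 2.5]
opening: 0.005
grip_force: 1.0
```

step_arm --increments '[{"slide": [0,0,0.001],"roll": 0},{"slide": [0,0,0.0015],"roll": 0},{"slide": [0,0,0.0015],"roll": 0}]'

```text
t: 24.52
eef_pos: [532.8, -361.8, 101.0]
tcp_rot: [3.141, 0.001, 1.593]
ft_force: [-3.7, 1.4, 12.5]
opening: 0.003
grip_force: 5.9
```

step_arm --increments '[{"slide": [0,0,-0.04],"roll": 0},{"slide": [0.02,-0.02,-0.09],"roll": 0},{"slide": [0.08,-0.06,-0.11],"roll": 0},{"slide": [0.14,-0.06,-0.11],"roll": 0},{"slide": [0.2,-0.06,-0.11],"roll": 0}]'

```text
t: 25.15
eef_pos: [467.9, -166.9, 210.2]
tcp_rot: [3.141, 0.0, 1.591]
ft_force: [1.5, -0.5, -0.1]
opening: 0.006
grip_force: 0.0
```

step_arm --increments '[{"slide": [0.06,0,0],"roll": 0},{"slide": [0.12,0,0],"roll": 0},{"slide": [0.18,0,0],"roll": 0},{"slide": [0.24,0,0],"roll": 0},{"slide": [0.3,0,0],"roll": 0}]'

```text
t: 25.78
eef_pos: [461.7, 133.6, 209.8]
tcp_rot: [3.141, -0.0, 1.593]
ft_force: [1.5, -0.4, 0.5]
opening: 0.005
grip_force: 0.0
```

```bash
sed -i "s/^    print(c,'handle'/    if len(p)<9: continue\n&/" fin.py; python3 fin.py f1; python3 -c "
from h import *
im=imaging.read_camera('top');print([world(im,m['uv'],108) for m in mark_of('top','jaw_knob')[:1]])
P=cloud(im);X,Y,Z=P[...,0],P[...,1],P[...,2]
q=P[(abs(Y+361)<40)&(X>500)&(X<580)&(Z>60)]
for x in range(520,575,3):
    k=q[(q[:,0]>=x)&(q[:,0]<x+3),2]
    if len(k)>3: print(x+1.5,len(k),np.round(np.percentile(k,[10,50,90]),1))
"
```

```text
top handle 322 rect [array([ 544.2, -249.6]), array([21.2, 83.8]), array([1.])] y [-289.72201223 -208.5316935 ]
   -280 79 [534.5 554.5] [ 87.8  96.  101.4]
   -260 77 [534.5 554.4] [ 87.1  95.2 100.7]
   -240 77 [534.2 554.3] [ 85.7  95.8 100.5]
   -220 76 [533.7 553.6] [ 87.7  95.2 100. ]
  blade -425 10 x [535.9 539.3 542.8] z [ 96.3  98.2 100.7]
  blade -413 15 x [535.4 537.8 541.8] z [ 98.4 100.  102.8]
  blade -401 16 x [535.4 537.5 540.3] z [ 97.   99.9 101.6]
  blade -389 12 x [534.8 537.2 540.1] z [ 98.2 100.3 102.6]
  blade -377 19 x [534.8 537.7 542.5] z [ 96.7  99.1 103.1]
  blade -365 15 x [534.4 536.7 540. ] z [ 96.6 100.3 103.8]
  blade -353 18 x [534.2 538.2 547.7] z [ 97.8 101.7 105.7]
  blade -341 19 x [534.3 537.1 547.4] z [ 97.3  99.7 104.9]
  blade -329 19 x [534.1 536.7 547.6] z [ 97.8 100.6 104.3]
  blade -317 17 x [534.1 537.  547.7] z [ 97.6 100.9 104. ]
  blade -305 8 x [534.  536.9 540.7] z [ 96.2  98.1 100.7]
side handle 49 rect [array([ 541.3, -255.5]), array([16. , 94.2]), array([5.3])] y [-298.4546567  -210.22272487]
   -280 24 [535.7 551.5] [ 92.3  96.
[... 573 characters left out ...]
.5 537.1 541. ] z [ 97.4  99.7 101.9]
  blade -329 6 x [534.4 538.6 544.2] z [ 97.8 100.6 103.9]
  blade -317 8 x [536.7 539.1 547.5] z [ 97.4 100.3 103.1]
  blade -305 5 x [535.7 537.8 542. ] z [ 97.7 100.  101.6]
[array([607.0351584 , 216.11746652, 108.        ])]
530.5 18 [89.3 91.  93.9]
533.5 57 [ 91.8  96.2 101.8]
536.5 45 [ 98.1  99.8 101.3]
539.5 35 [94.7 97.4 99.6]
542.5 34 [91.3 93.9 97.1]
545.5 35 [89.8 91.7 93.9]
548.5 73 [ 87.1 101.5 106.8]
551.5 30 [101.5 104.1 106.2]
554.5 43 [ 94.1  96.3 100.5]
557.5 57 [ 96.   98.4 101.4]
560.5 35 [94.1 95.8 98.7]
563.5 29 [88.5 91.3 93. ]
566.5 28 [84.4 87.2 90. ]
569.5 28 [81.4 83.5 85.6]
572.5 28 [77.3 79.  81.7]
575.5 23 [73.6 75.3 77. ]
```

View pics/f1.png

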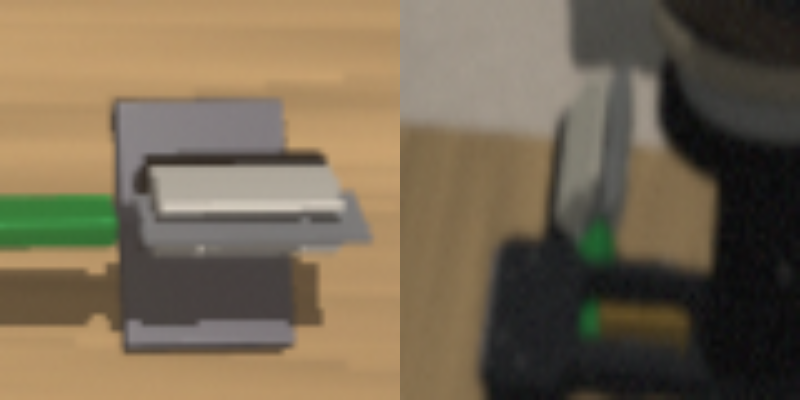

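step_arm --increments '[{"slide": [0.06,0,-0.05],"roll": 0},{"slide": [0.12,-0.06,-0.1],"roll": 0},{"slide": [0.18,-0.1,-0.1],"roll": 0},{"slide": [0.24,-0.15,-0.1],"roll": 0},{"slide": [0.3,-0.15,-0.1],"roll": 0}]'

```text
t: 26.6
eef_pos: [326.5, 373.8, 307.6]
tcp_rot: [3.14, -0.001, 1.59]
ft_force: [1.3, 0.2, -0.4]
opening: 0.004
grip_force: 0.0
```

Run:
```python
from h import *
for c in ['top','side']:
    im=imaging.read_camera(c);save(im,c+'9.png');P=cloud(im);ok=im['z_map']>0;X,Y,Z=P[...,0],P[...,1],P[...,2]
    print(c,[(np.round(world(im,m['uv'],108)),m['confidence']) for m in mark_of(c,'jaw_knob')[:1]])
    k=P[ok&(X>590)&(X<640)&(Y>195)&(Y<240)&(Z>103)&(Z<112)];print('knob',len(k),k.mean(0) if len(k) else '')
    b=P[ok&(X>530)&(X<545)&(Y<-290)&(Y>-440)&(Z>93)&(Z<110)];print('blade y',len(b),np.round(np.percentile(b[:,1],[0,1,99,100]),1))
    h=P[ok&(X>548)&(X<565)&(Y<-290)&(Y>-440)&(Z>90)&(Z<110)];print('head y',len(h),np.round(np.percentile(h[:,1],[0,1,99,100]),1))
    hsv=cv2.cvtColor(im['color'],cv2.COLOR_RGB2HSV).astype(int)
    p=P[ok&(hsv[...,0]>40)&(hsv[...,0]<80)&(hsv[...,1]>90)&(abs(X-545)<30)&(Y<-180)&(Y>-330)&(Z>60)&(Z<130)]
    print('handle y',len(p),np.round(np.percentile(p[:,1],[0,1,99,100]),1) if len(p) else '')
```

```text
top [(array([608., 215., 108.]), 0.89)]
knob 35 [612.51432617 213.39927895 107.12730202]
blade y 228 [-425.5 -423.1 -292.7 -291. ]
head y 269 [-418.1 -409.3 -313.7 -290.1]
handle y 319 [-291.7 -289.7 -208.5 -208.3]
side [(array([610., 209., 108.]), 0.86)]
knob 48 [612.51716424 213.96852772 106.35814719]
blade y 92 [-428.  -424.4 -292.5 -290.1]
head y 117 [-425.6 -411.2 -303.2 -296.6]
handle y 172 [-315.  -308.7 -207.2 -203.9]
```

```bash
python3 -c "
from h import *
print(env.job_done())"
```

```text
the job is handed in; nothing more can be done
None
```

I slid the jaw open to its stop and left it there, and set the green spatula edge-down in the empty holder's slot. I let go, cleared the arm and handed the job in at about 27 s. By camera the blade sits about 2.4 mm off the slot's centre towards −y, which I left uncorrected, and a 12.5 N press on its top edge met firm resistance at about the expected home height.

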